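# Lay out the care set on the fitting counter

### The job

Set out the care set on the white board for the next customer: stand the spray bottle upright in the middle of the round coaster and the tablet jar upright in the middle of the square coaster, and lay the long spectacle case flat on the board midway between them, its length running along the board. Put the short case flat on top of the long one, centred and pointing the same way. Leave the pen pot and the tissue box where they stand.

Things in the scene. Friction and masses are not known exactly. Their poses are not given: they have to be found in the camera images.
- board: Fixed white laminate board lying flat on the dark wooden counter, 420 long, 100 wide, 12 thick. Origin: centre of its underside, on the counter. Its y axis runs along its length, z up; it lies roughly across in front of the robot. The two coasters lie on it, each centred 150 from the board's middle, one at either end; which is at which end changes.
- round_coaster: Fixed round cork coaster on the board, diameter 82, 3 thick. Origin: centre of its underside, 12 above the counter (its top is 15 above it).
- square_coaster: Fixed square cork coaster on the board, 76 x 76, 3 thick, sides parallel to the board's. Origin: centre of its underside, 12 above the counter (its top is 15 above it).
- spray_bottle: Loose upright pale bottle (clear plastic, white paper label all round) and a narrow white spray cap: the tallest thing to be moved, round, diameter 40 up to height 88, then a shoulder and a cap of diameter 24, 115 high in all, about 110 g. Starts standing on the counter. Origin: centre of its underside, z along its axis.
- tablet_jar: Loose low round jar of white plastic with a white screw lid, diameter 52, 52 high, about 80 g. Starts standing on the counter. Origin: centre of its underside, z along its axis.
- long_case: Loose closed spectacle case, tan, a box with rounded edges and a flat top, 150 long (its x), 56 wide (its y), 42 high (its z), with a small clasp on one long side and hinges on the other, about 110 g. Starts flat on the counter, its length pointing roughly away from the robot. Origin: centre of its underside.
- short_case: Loose closed hearing-aid case, grey, the same shape but smaller: 90 long (its x), 50 wide (its y), 36 high (its z), flat top, about 65 g. Starts flat on the counter, its length pointing roughly away from the robot. Origin: centre of its underside.
- pen_pot: Bystander, loose: round wooden pot, diameter 72, 85 high, with pens sticking out up to about 145. Stands beyond the board's left end. Origin: centre of its underside.
- tissue_box: Bystander, loose: aluminium box 110 x 220 (its y), 75 high, with a black slot on top. Stands beyond the board's right end. Origin: centre of its underside.
There are look-alikes about, which are no part of the job. Of the things that look like the tablet_jar, the larger one is meant. There is more than one size of the long_case; the one meant has the size given above.

How it is judged:
By the outcome, as a careful person would: the job done as asked, in the order asked, and still so for the second after the job is handed in, with the robot touching nothing.
It also fails if it takes over 123 s, if anything falls off the work surface, if the arm or the gripper's body presses on something with over 40 N, if the wrist force passes 120 N, or if a joint passes its speed limit or range.

### The arm

A 6-joint arm with a two-finger parallel gripper is mounted at the origin on the work surface. World frame = base frame: x ahead of the robot, y to its left, z up, the work surface at z = 0. Lengths are in m, angles in rad, forces in N, time in s.
With the tool pointing down it reaches from about 0.35 to 0.85 m from the base axis. Payload 8.1 kg.
Tool frame: the origin (TCP) lies at the very end of the fingers, on their centre line; the grasp point (between the pads) lies 19 mm behind it; z points along the fingers, y is the line along which they close (so a half turn about z gives the same grasp; the last joint's range is limited). The gripper opens to 85 mm and grips with 20 to 120 N. Pads are 22 mm wide; open, the fingers measure 114 mm over their backs; the gripper's body (76 mm by 85 mm) begins 54 mm behind the grasp point. The pads swing forward as they close: fully open they stand 13 mm farther back than shut.
Start: joints at [-0.085, 0.13, 1.488, -0, 1.523, -0.085], TCP at [0.6, 0, 0.231] pointing down, gripper open.
Joint ranges: [-2.96, 2.96], [-0.89, 2.26], [0.02, 2.5], [-1.34, 4.48], [0, 2.73], [-2.66, 2.66]. Speed limits (rad/s): [2.39, 2.39, 2.79, 3.14, 3.14, 3.14].

### API

Orientations are given as a rotation vector (axis times angle).
In Python, from rig import arm, eyes gives the robot as it stands.
- The arm moves only by the tool move_arm, never from a script. Its argument "deltas" is one flat list of numbers, 6 for each row, row after row: the shift along the tool's x, y, z in m, then the turn, a rotation vector about the tool's x, y, z in rad. A call has 1 to 10 rows; each row shifts and turns the commanded pose from where the row before left it, along the tool's axes as they then stand; what a row does not reach is not made up. A row lasts 1/12 s, in which the tool goes at most 41.7 mm and 7.16 degrees, less where a joint would pass 70% of its speed; a pose out of reach is approached as far as the arm can. A call with a gripper value outside its range is refused whole. "grip" is the opening, from 0 (shut) to 1 (fully open), set as the call begins (left out, the last holds). The fingers move at their own pace and stop on an object; "newtons" is the grip in N (left out, the last holds). Time passes only in rows, so rows that do not move let the fingers close. It gives the time, the measured TCP pose, the force, the opening and the grip force at its end, in the units of the state.
- arm.sense(): the state, without advancing time (a new reading comes with each control period).
- eyes.read_camera(name): name is "scene" or "side" or "wrist"; returns (picture, depth): 400x640x3 uint8, red, green, blue; 400x640 float32, m along the optical axis (not along the pixel's ray), 0 where there is no reading.
- eyes.camera_info(name): a dict with "intrinsics" (3x3 intrinsics, pixels), "eye" and "attitude" of the camera in the world; the wrist camera has in their place "tool_from_camera" (4x4, takes a point from camera to tool coordinates, whose origin is the TCP and whose axes are the flange's). Camera axes: x right, y down, z forward; pixel columns grow to the right and rows downward; lengths in m; the calibration is good to about 2 mm. A picture is of the moment at which its call begins: read the wrist's pose just before it. camera_info takes no time and is no camera call.
- arm.finish_job(): hands the job in; it is judged then, once.
The state is a dict: "t": time; "joint_positions": joint angles; "qd": joint speeds; "joint_efforts": joint torques, N m; "eef_pos": TCP position; "tcp_rot": TCP orientation; "force": force on the tool from outside, world axes, zero at the start; "wrist_torque": the same for the moment, N m; "finger_gap": opening from 0.0 (shut) to 1.0 (fully open); "gripper_force": force on a finger pad.
Only numpy, scipy, OpenCV 4.12 (cv2) and the standard library are available. Lean on these libraries where they do the work, as an engineer would, in place of code of your own. Each camera call takes 0.05 s, during which the arm holds its last target. There are 200 camera calls.

## Working session

There is one attempt and no reset: what is moved stays moved. The work goes in short steps, Python scripts to look and compute and a tool call to move; the robot and the scene stay as the last step left them, time stands still between calls to the robot, and variables do not carry over. Pictures are saved under pics/ and viewed, at most 14 in all, crops included, and the job is handed in when it is done.

Besides the shell and the picture viewer there is one more tool, called as name(argument=value, ...) on one line, values as JSON. move_arm: Moves the arm, as the interface text tells. Its arguments: {"type":"object","properties":{"deltas":{"type":"array","items":{"type":"number"}},"grip":{"type":"number"},"newtons":{"type":"number"}},"required":["deltas"]}

```bash
mkdir -p pics; ls; cat > h.py <<'E'
import numpy as np, cv2
from scipy.spatial.transform import Rotation as R
from rig import arm, eyes
def cam(name):
    s=arm.sense(); im,d=eyes.read_camera(name); i=eyes.camera_info(name); K=np.array(i["intrinsics"])
    if name=="wrist":
        T=np.eye(4);T[:3,:3]=R.from_rotvec(s["tcp_rot"]).as_matrix();T[:3,3]=s["eef_pos"];T=T@np.array(i["tool_from_camera"])
    else:
        T=np.eye(4);a=np.array(i["attitude"]);T[:3,:3]=a if a.shape==(3,3) else R.from_rotvec(a).as_matrix();T[:3,3]=i["eye"]
    return im,d,K,T
def cloud(d,K,T):
    v,u=np.mgrid[:d.shape[0],:d.shape[1]]
    P=np.stack([(u-K[0,2])/K[0,0]*d,(v-K[1,2])/K[1,1]*d,d],-1)
    W=P@T[:3,:3].T+T[:3,3]; W[d<=0]=np.nan; return W
def save(n,im): cv2.imwrite(f"pics/{n}.png",im[...,::-1])
E
python3 - <<'E'
from h import *
for n in("scene","side"):
    i=eyes.camera_info(n); print(n,i)
    im,d,K,T=cam(n); save(n,im); np.savez(f"{n}.npz",im=im,d=d,K=K,T=T)
print(eyes.camera_info("wrist")); print(arm.sense())
E
```

```text
pics
scene {'intrinsics': array([[427.8099814 ,   0.        , 323.06427176],
       [  0.        , 427.8099814 , 202.46903564],
       [  0.        ,   0.        ,   1.        ]]), 'eye': array([ 1.18813417, -0.77166694,  0.80266569]), 'attitude': array([-2.06384196, -0.84345613,  0.44033151])}
side {'intrinsics': array([[447.43478675,   0.        , 313.63328542],
       [  0.        , 447.43478675, 190.83664375],
       [  0.        ,   0.        ,   1.        ]]), 'eye': array([ 0.02205878, -0.7016292 ,  0.90873675]), 'attitude': array([-2.30074518,  0.660425  , -0.24764651])}
{'intrinsics': array([[306.43926621,   0.        , 318.64272326],
       [  0.        , 306.43926621, 199.79369919],
       [  0.        ,   0.        ,   1.        ]]), 'tool_from_camera': array([[-1.80749629e-04, -9.46781095e-01, -3.21878123e-01,
         8.37387427e-02],
       [ 9.99999872e-01, -1.88275732e-05, -5.06166787e-04,
        -8.57997054e-05],
       [ 4.73168961e-04, -3.21878173e-01,  9.46780977e-01,
        -1.42606482e-01],
       [ 0.00000000e+00,  0.00000000e+00,  0.00000000e+00,
         1.00000000e+00]])}
{'t': 0.1, 'joint_positions': array([-8.54006494e-02,  1.31091442e-01,  1.48918031e+00,  1.88565897e-06,
        1.52300836e+00, -8.53734201e-02]), 'qd': array([-0.00130785, -0.00156851, -0.0007225 , -0.00081881,  0.00041927,
        0.00063504]), 'joint_efforts': array([ 1.52257860e-03, -5.70947063e+01, -5.01941299e+01, -1.80579236e-04,
        8.16394575e-03,  5.26326357e-05]), 'eef_pos': array([5.99498602e-01, 6.55663972e-05, 2.30340419e-01]), 'tcp_rot': array([-2.22055801e+00, -2.22049734e+00,  1.70465764e-03]), 'force': array([-0.51662588, -0.01209974,  0.06874302]), 'wrist_torque': array([3.77305600e-02, 2.69124482e-02, 4.61522752e-05]), 'gripper_force': 0.0, 'finger_gap': 1.0012799160129275}
```

View pics/scene.png

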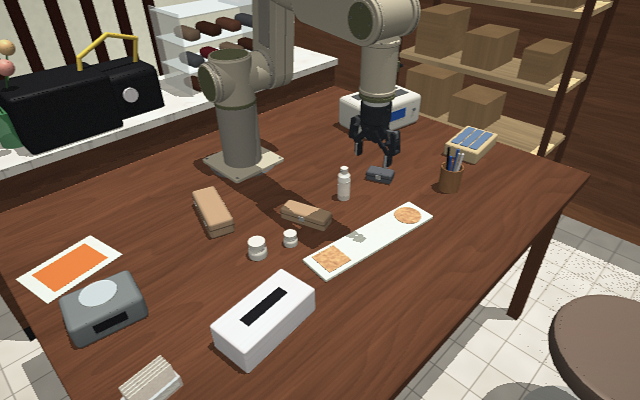

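View pics/side.png

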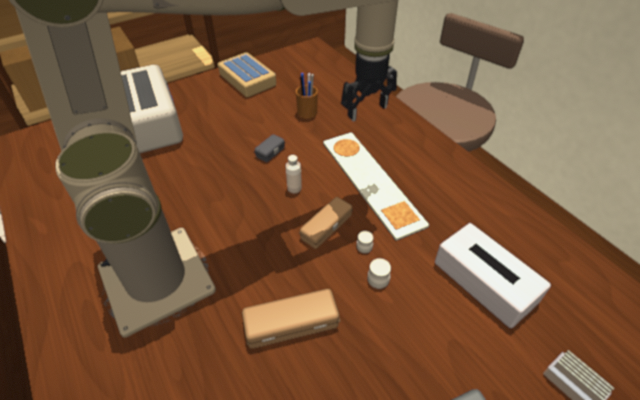

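The scene view shows the round coaster at the left end of the board (408,215) and the square one at the right end (331,259). Candidates:
- **Jar:** (257,247) is larger than (290,238).
- **Tan case:** (213,210) or (305,214).
- **Bottle:** (344,184).
- **Grey case:** (379,175).

I'll measure these from the depth data.

```bash
cat > seg.py <<'E'
from h import *
def segs(W,lo=.015,box=((.2,.95),(-.62,.45)),minpx=25):
    m=(W[...,2]>lo)&(W[...,2]<.2)&(W[...,0]>box[0][0])&(W[...,0]<box[0][1])&(W[...,1]>box[1][0])&(W[...,1]<box[1][1])
    n,l,st,c=cv2.connectedComponentsWithStats(m.astype(np.uint8))
    for k in range(1,n):
        if st[k,4]<minpx: continue
        P=W[l==k]; h=np.percentile(P[:,2],98)
        top=P[P[:,2]>h-.006]
        r=cv2.minAreaRect((top[:,:2]*1000).astype(np.float32))
        print("px",c[k].round(),"h%.3f"%h,"n",len(P),"toprect",np.round(r[0],0),np.round(r[1],0),"ang%.1f"%r[2],"med",np.median(top[:,:2],axis=0).round(3))
E
python3 - <<'E'
from seg import *
for n in("scene","side"):
    z=np.load(n+".npz"); W=cloud(z["d"],z["K"],z["T"]); print(n); segs(W)
    im=z["im"].astype(int)
    # board: white pixels ~ z .012
    m=(abs(W[...,2]-.012)<.006)&(im.min(-1)>120)&(W[...,0]>.3)&(W[...,0]<.95)&(abs(W[...,1])<.4)
    m=cv2.morphologyEx(m.astype(np.uint8),cv2.MORPH_OPEN,np.ones((2,2)))
    p=W[m>0]; r=cv2.minAreaRect((p[:,:2]*1000).astype(np.float32)); print("board",r,len(p),np.median(p[:,2]))
E
```

```text
scene
px [452. 172.] h0.141 n 726 toprect [642. 377.] [36. 47.] ang87.5 med [0.644 0.363]
px [380. 173.] h0.039 n 317 toprect [446. 253.] [87. 49.] ang21.0 med [0.449 0.254]
px [344. 182.] h0.116 n 352 toprect [432.  83.] [21. 25.] ang29.7 med [0.431 0.082]
px [217. 216.] h0.057 n 906 toprect [ 252. -283.] [ 70. 125.] ang72.7 med [ 0.259 -0.283]
px [307. 213.] h0.044 n 861 toprect [431. -84.] [147.  60.] ang17.4 med [ 0.434 -0.085]
px [408. 215.] h0.019 n 198 toprect [643. 138.] [78. 78.] ang70.4 med [0.645 0.136]
px [290. 236.] h0.042 n 176 toprect [ 476. -187.] [33. 34.] ang80.4 med [ 0.476 -0.188]
px [257. 246.] h0.054 n 352 toprect [ 446. -281.] [44. 45.] ang17.1 med [ 0.448 -0.282]
px [324. 256.] h0.018 n 81 toprect [ 587. -168.] [36. 52.] ang38.2 med [ 0.589 -0.171]
px [342. 258.] h0.019 n 68 toprect [ 628. -144.] [37. 39.] ang81.1 med [ 0.631 -0.142]
px [331. 263.] h0.018 n 50 toprect [ 622. -170.] [33. 54.] ang18.3 med [ 0.621 -0.182]
px [263. 318.] h0.077 n 5650 toprect [ 653. -419.] [111. 220.] ang5.2 med [ 0.658 -0.431]
px [130. 292.] h0.071 n 833 toprect [ 370. -600.] [ 4
[... 614 characters left out ...]
[427. -86.] [147.  54.] ang17.1 med [ 0.424 -0.087]
px [400. 214.] h0.019 n 380 toprect [ 606. -164.] [77. 79.] ang83.5 med [ 0.606 -0.167]
px [492. 273.] h0.078 n 5766 toprect [ 650. -421.] [111. 218.] ang5.6 med [ 0.649 -0.432]
px [365. 240.] h0.043 n 238 toprect [ 473. -190.] [35. 35.] ang2.8 med [ 0.473 -0.189]
px [379. 272.] h0.056 n 483 toprect [ 444. -284.] [44. 44.] ang10.8 med [ 0.444 -0.284]
px [310. 311.] h0.059 n 2017 toprect [ 249. -284.] [ 70. 122.] ang72.6 med [ 0.252 -0.285]
px [470. 395.] h0.073 n 232 toprect [ 402. -596.] [19. 55.] ang65.9 med [ 0.408 -0.6  ]
board ((628.257568359375, -17.596298217773438), (415.85540771484375, 109.4167251586914), 83.50081634521484) 2940 nan
```

Choices so far:
- **Long case:** the tan case at scene (305,214) measures 147x60 and 44 high. The one at (213,210) is bigger, at 57 high.
- **Tablet jar:** (257,247), 54 high. The decoy at (290,238) is 42 high.
- **Bottle:** (344,184), 116 high.

Next is a wrist look at the board and one close crop.

```bash
cat >> h.py <<'E'
def rel(x,y,z,yaw=None):
    """tool-frame shift to world target; yaw = closing-line (tool y) angle deg"""
    s=arm.sense(); M=R.from_rotvec(s["tcp_rot"]).as_matrix()
    cur=np.degrees(np.arctan2(M[1,1],M[0,1])); d=M.T@(np.array([x,y,z])-s["eef_pos"])
    print("tcp",np.round(s["eef_pos"],4),"yaw%.1f"%cur,"tilt",M[:,2].round(3),"shift",(d*1000).round(1),
      "" if yaw is None else "turn about tool z (rad) %.3f"%(-np.radians(yaw-cur)))
E
python3 - <<'E'
from seg import *
im,d,K,T=cam("wrist"); W=cloud(d,K,T); segs(W,lo=.013)
hsv=cv2.cvtColor(im,cv2.COLOR_RGB2HSV)
z=np.load("scene.npz")["im"]; a=cv2.resize(z[150:280,190:430],(800,433),interpolation=cv2.INTER_CUBIC)
save("crop1",a); save("w0",im)
rel(.430,.083,.18)
E
```

```text
px [359.  40.] h0.017 n 5165 toprect [642. 138.] [82. 84.] ang36.8 med [0.642 0.139]
px [136.  93.] h0.116 n 3444 toprect [429.  86.] [24. 23.] ang32.1 med [0.429 0.085]
px [181. 235.] h0.043 n 5850 toprect [428. -81.] [148.  54.] ang17.5 med [ 0.431 -0.078]
px [325. 283.] h0.016 n 2620 toprect [ 608. -159.] [78. 76.] ang83.3 med [ 0.607 -0.157]
px [233. 307.] h0.041 n 371 toprect [ 483. -190.] [34. 15.] ang65.6 med [ 0.483 -0.188]
px [ 45. 352.] h0.056 n 2352 toprect [ 229. -265.] [73. 59.] ang89.8 med [ 0.219 -0.255]
px [225. 350.] h0.028 n 199 toprect [ 463. -270.] [ 7. 33.] ang27.0 med [ 0.464 -0.269]
px [378. 367.] h0.021 n 38 toprect [ 688. -303.] [ 3. 14.] ang82.4 med [ 0.689 -0.303]
tcp [0.5996 0.     0.2305] yaw0.0 tilt [-0.001  0.    -1.   ] shift [  82.9 -169.5   50.7]
```

View pics/crop1.png

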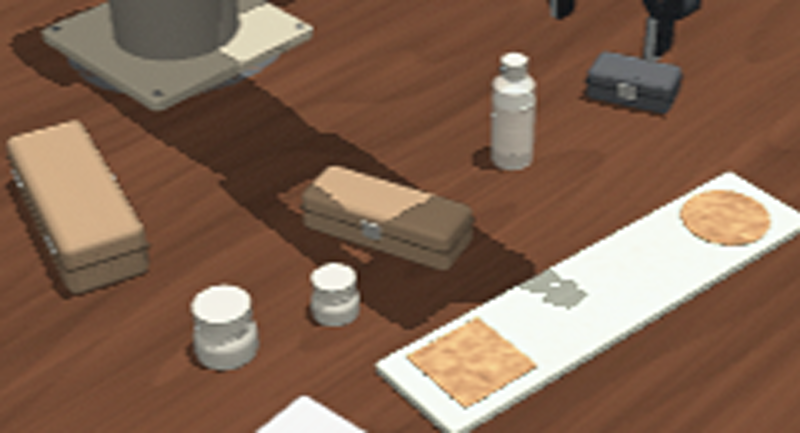

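View pics/w0.png

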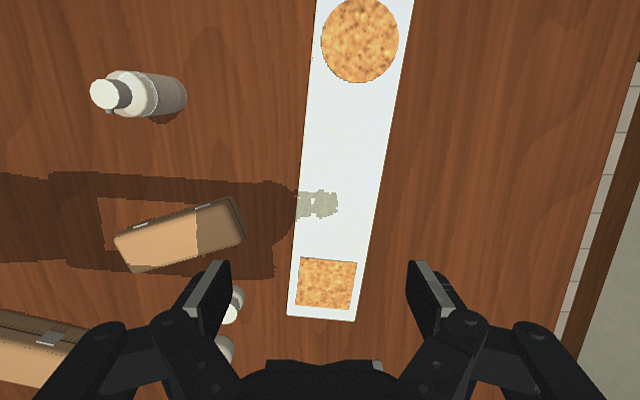

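The crop confirms the choices: the larger jar at scene (257,247), the smaller tan case at (305,214) and the bottle at (344,184). The wrist view shows the round coaster at (359,40) and the square one at (325,283). The grey mark on the board is only the gripper's shadow. Moving above the bottle.

move_arm(deltas=[0.0086,-0.017,0.005,0,0,0,0.0086,-0.017,0.005,0,0,0,0.0086,-0.017,0.005,0,0,0,0.0086,-0.017,0.005,0,0,0,0.0086,-0.017,0.005,0,0,0,0.0086,-0.017,0.005,0,0,0,0.0086,-0.017,0.005,0,0,0,0.0086,-0.017,0.005,0,0,0,0.0086,-0.017,0.005,0,0,0,0.0086,-0.017,0.005,0,0,0], grip=1, newtons=30)

```text
t: 0.98
eef_pos: [0.429, 0.0863, 0.1807]
tcp_rot: [-2.221, -2.221, 0.0]
force: [-0.4, 0.0, 1.1]
finger_gap: 1.005
gripper_force: 0.0
```

```bash
python3 - <<'E'
from seg import *
im,d,K,T=cam("wrist"); W=cloud(d,K,T); segs(W,lo=.02)
rel(.429,.086,.05)
E
```

```text
px [322.  13.] h0.037 n 2226 toprect [438. 232.] [77. 24.] ang0.3 med [0.427 0.236]
px [317. 198.] h0.116 n 2530 toprect [428.  86.] [23. 23.] ang30.3 med [0.428 0.087]
px [227. 276.] h0.200 n 203 toprect [386.  88.] [ 6. 24.] ang15.7 med [0.386 0.09 ]
px [410. 275.] h0.200 n 208 toprect [472.  88.] [23.  7.] ang73.0 med [0.471 0.09 ]
px [318. 322.] h0.043 n 6289 toprect [427. -81.] [147.  56.] ang17.2 med [ 0.429 -0.077]
tcp [0.426  0.0876 0.1792] yaw0.0 tilt [-0.004  0.001 -1.   ] shift [ -1.7   3.6 129.2]
```

move_arm(deltas=[0,-0.001,0.016,0,0,0,0,0,0.016,0,0,0,0,0,0.016,0,0,0,0,0,0.016,0,0,0,0,0,0.016,0,0,0,0,0,0.016,0,0,0,0,0,0.016,0,0,0,0,0,0.016,0,0,0,0,0,0.002,0,0,0,0,0,0,0,0,0])

```text
t: 1.87
eef_pos: [0.4278, 0.0859, 0.0502]
tcp_rot: [-2.22, -2.22, 0.004]
force: [-0.0, -0.2, 0.3]
finger_gap: 1.001
gripper_force: 0.0
```

move_arm(deltas=[0,0,0,0,0,0,0,0,0,0,0,0,0,0,0,0,0,0,0,0,0,0,0,0,0,0,0,0,0,0,0,0,0,0,0,0,0,0,0,0,0,0,0,0,0,0,0,0,0,0,0,0,0,0,0,0,0,0,0,0], grip=0)

```text
t: 2.7
eef_pos: [0.4298, 0.0861, 0.0523]
tcp_rot: [2.221, 2.221, 0.002]
force: [-1.1, 0.0, 6.3]
finger_gap: 0.457
gripper_force: 32.9
```

move_arm(deltas=[0,0,-0.01,0,0,0,0,0,-0.02,0,0,0,0,0,-0.03,0,0,0,0,0,-0.02,0,0,0,0.005,0.02,-0.01,0,0,0,0.005,0.02,0,0,0,0,0.005,0.02,0,0,0,0,0.005,0.02,0,0,0,0,0.005,0.02,0,0,0,0,0.005,0.02,0,0,0,0])

```text
t: 3.53
eef_pos: [0.5497, 0.1163, 0.1416]
tcp_rot: [-2.221, -2.221, 0.0]
force: [-0.3, -0.6, -1.6]
finger_gap: 0.456
gripper_force: 32.4
```

move_arm(deltas=[0.005,0.02,0,0,0,0,0.005,0.02,0,0,0,0,0.005,0.02,0,0,0,0,0.005,0.02,0,0,0,0,0.002,0.01,0,0,0,0,0,0.003,0,0,0,0,0,0,0,0,0,0,0,0,0,0,0,0,0,0,0,0,0,0,0,0,0,0,0,0])

```text
t: 4.37
eef_pos: [0.6413, 0.1379, 0.1414]
tcp_rot: [-2.221, -2.221, 0.0]
force: [-0.5, -0.2, -2.2]
finger_gap: 0.458
gripper_force: 32.3
```

```bash
python3 - <<'E'
from seg import *
im,d,K,T=cam("wrist"); save("w1",im); W=cloud(d,K,T); segs(W,lo=.0135,box=((.4,.8),(-.3,.3))); segs(W,lo=.185,box=((.4,.8),(-.3,.3)))
im,d,K,T=cam("side"); W=cloud(d,K,T); segs(W,lo=.014,box=((.4,.8),(-.3,.3)))
save("s1",cv2.resize(im[40:240,220:460],(720,600)))
rel(.642,.138,.069)
E
```

```text
px [60. 47.] h0.037 n 9643 toprect [443. 256.] [89. 49.] ang21.9 med [0.446 0.256]
px [319. 274.] h0.200 n 24931 toprect [641. 139.] [ 27. 108.] ang90.0 med [0.642 0.145]
px [105. 362.] h0.026 n 33 toprect [402. -60.] [4. 1.] ang20.4 med [ 0.402 -0.06 ]
px [194. 389.] h0.040 n 35 toprect [503. -82.] [7. 3.] ang78.5 med [ 0.503 -0.082]
px [213. 325.] h0.200 n 3778 toprect [605. 139.] [27. 35.] ang87.2 med [0.601 0.144]
px [425. 325.] h0.200 n 3816 toprect [678. 139.] [36. 27.] ang3.2 med [0.681 0.144]
px [319. 317.] h0.200 n 1608 toprect [641. 144.] [23. 10.] ang2.7 med [0.641 0.147]
px [348. 111.] h0.199 n 635 toprect [642. 134.] [ 29. 107.] ang89.4 med [0.633 0.128]
px [270. 146.] h0.039 n 424 toprect [443. 252.] [87. 49.] ang23.0 med [0.441 0.251]
px [346. 147.] h0.019 n 290 toprect [642. 134.] [84. 80.] ang33.2 med [0.641 0.134]
px [333. 214.] h0.045 n 794 toprect [445. -80.] [109.  55.] ang16.9 med [ 0.446 -0.081]
px [400. 214.] h0.019 n 522 toprect [ 606. -164.] [86. 96.] ang86.3 med [ 0.608 -0.165]
px [365. 240.] h0.043 n 244 toprect [ 473. -190.] [36. 34.] ang21.9 med [ 0.473 -0.19 ]
px [377. 270.] h0.055 n 362 toprect [ 444. -281.] [47. 39.] ang1.7 med [ 0.444 -0.282]
tcp [0.6416 0.1379 0.1416] yaw-0.0 tilt [ 0.  0. -1.] shift [ 0.   0.4 72.6]
```

View pics/w1.png

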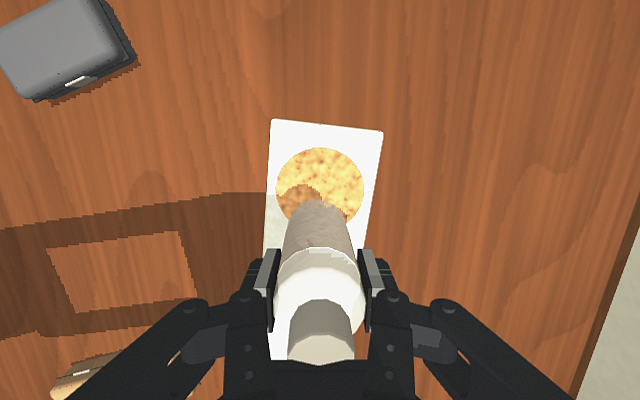

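The wrist view shows the bottle held upright between the pads, with the coaster at (320,190) straight below it. Lowering.

move_arm(deltas=[0,0,0.015,0,0,0,0,0,0.015,0,0,0,0,0,0.015,0,0,0,0,0,0.012,0,0,0,0,0,0.006,0,0,0,0,0,0.004,0,0,0,0,0,0.003,0,0,0,0,0,0.003,0,0,0,0,0,0.001,0,0,0,0,0,0,0,0,0])

```text
t: 5.3
eef_pos: [0.6423, 0.1381, 0.0677]
tcp_rot: [2.221, 2.221, 0.001]
force: [-0.4, -0.1, -0.8]
finger_gap: 0.461
gripper_force: 32.3
```

move_arm(deltas=[0,0,0,0,0,0,0,0,0,0,0,0,0,0,0,0,0,0,0,0,0,0,0,0,0,0,0,0,0,0])

```text
t: 5.72
eef_pos: [0.6421, 0.138, 0.0675]
tcp_rot: [2.221, 2.221, 0.0]
force: [-0.2, -0.1, -0.6]
finger_gap: 0.462
gripper_force: 32.3
```

move_arm(deltas=[0,0,0.001,0,0,0,0,0,0,0,0,0,0,0,0,0,0,0])

```text
t: 5.97
eef_pos: [0.6422, 0.1381, 0.0674]
tcp_rot: [2.221, 2.221, 0.001]
force: [-4.0, -0.3, 5.7]
finger_gap: 0.455
gripper_force: 33.4
```

move_arm(deltas=[0,0,0,0,0,0,0,0,0,0,0,0,0,0,0,0,0,0,0,0,0,0,0,0,0,0,0,0,0,0,0,0,0,0,0,0,0,0,0,0,0,0,0,0,0,0,0,0,0,0,0,0,0,0], grip=1)

```text
t: 6.72
eef_pos: [0.642, 0.138, 0.0662]
tcp_rot: [-2.221, -2.221, 0.0]
force: [0.9, -0.2, -0.5]
finger_gap: 1.002
gripper_force: 0.0
```

move_arm(deltas=[0,0,-0.01,0,0,0,0,0,-0.015,0,0,0,0,0,-0.015,0,0,0,0,0,-0.02,0,0,0,0,0,-0.02,0,0,0,0,0,-0.02,0,0,0,0,0,-0.015,0,0,0,-0.035,0,0,0,0,0,-0.035,0,0,0,0,0,-0.035,0,0,0,0,0])

```text
t: 7.55
eef_pos: [0.6427, 0.0325, 0.1842]
tcp_rot: [2.217, 2.222, 0.004]
force: [0.2, -0.7, -1.0]
finger_gap: 1.001
gripper_force: 0.0
```

```bash
python3 - <<'E'
from seg import *
im,d,K,T=cam("wrist"); W=cloud(d,K,T); segs(W,lo=.0135,box=((.4,.8),(-.3,.3)))
im,d,K,T=cam("side"); W=cloud(d,K,T); segs(W,lo=.014,box=((.4,.8),(-.3,.3)))
rel(.446,-.279,.15)
E
```

```text
px [317.  69.] h0.131 n 6215 toprect [640. 137.] [24. 23.] ang32.8 med [0.64  0.137]
px [144. 275.] h0.043 n 5159 toprect [446. -75.] [110.  54.] ang17.5 med [ 0.45  -0.072]
px [230. 277.] h0.200 n 67 toprect [600.  33.] [20.  1.] ang89.6 med [0.6   0.033]
px [407. 277.] h0.200 n 62 toprect [685.  33.] [ 1. 18.] ang0.3 med [0.685 0.033]
px [290. 326.] h0.016 n 2761 toprect [ 608. -159.] [77. 76.] ang83.4 med [ 0.607 -0.157]
px [161. 395.] h0.031 n 116 toprect [ 436. -260.] [19.  4.] ang18.6 med [ 0.438 -0.26 ]
px [346. 138.] h0.131 n 626 toprect [640. 133.] [20. 22.] ang15.9 med [0.639 0.132]
px [270. 146.] h0.040 n 429 toprect [442. 252.] [88. 49.] ang21.7 med [0.441 0.251]
px [333. 214.] h0.045 n 798 toprect [446. -80.] [110.  54.] ang17.9 med [ 0.445 -0.081]
px [400. 214.] h0.019 n 564 toprect [ 607. -160.] [92. 92.] ang0.1 med [ 0.607 -0.165]
px [365. 240.] h0.043 n 245 toprect [ 472. -189.] [33. 35.] ang88.2 med [ 0.473 -0.19 ]
px [377. 269.] h0.056 n 355 toprect [ 445. -280.] [44. 40.] ang0.7 med [ 0.444 -0.282]
tcp [0.6426 0.0279 0.1837] yaw-0.3 tilt [ 0.002 -0.002 -1.   ] shift [-307.7 -195.4   33.8]
```

Bottle is on the coaster centre at (0.640, 0.137). Now the jar.

move_arm(deltas=[-0.031,-0.0195,0,0,0,0,-0.031,-0.0195,0,0,0,0,-0.031,-0.0195,0,0,0,0,-0.031,-0.0195,0,0,0,0,-0.031,-0.0195,0,0,0,0,-0.031,-0.0195,0,0,0,0,-0.031,-0.0195,0,0,0,0,-0.031,-0.0195,0,0,0,0,-0.031,-0.0195,0,0,0,0,-0.031,-0.0195,0,0,0,0])

```text
t: 8.48
eef_pos: [0.4465, -0.2782, 0.1833]
tcp_rot: [2.219, 2.22, 0.001]
force: [0.1, -0.5, 0.1]
finger_gap: 1.001
gripper_force: 0.0
```

move_arm(deltas=[0,0,0.02,0,0,0,0,0,0.02,0,0,0,0,0,0.02,0,0,0,0,0,0,0,0,0,0,0,0,0,0,0])

```text
t: 8.9
eef_pos: [0.4468, -0.2764, 0.1216]
tcp_rot: [-2.22, -2.221, 0.0]
force: [-0.2, 0.6, 1.6]
finger_gap: 0.995
gripper_force: 0.0
```

```bash
python3 - <<'E'
from seg import *
im,d,K,T=cam("wrist"); W=cloud(d,K,T); segs(W,lo=.02,box=((.3,.8),(-.5,.3))); save("w2",im)
rel(.446,-.279,.016)
E
```

```text
px [357.  86.] h0.041 n 2252 toprect [ 473. -187.] [35. 35.] ang0.2 med [ 0.473 -0.186]
px [316. 212.] h0.053 n 3516 toprect [ 445. -280.] [45. 46.] ang1.3 med [ 0.445 -0.279]
px [141. 220.] h0.056 n 3062 toprect [ 309. -293.] [66. 18.] ang90.0 med [ 0.306 -0.281]
px [536. 314.] h0.198 n 29924 toprect [ 495. -271.] [24. 49.] ang81.8 med [ 0.508 -0.264]
px [156. 338.] h0.199 n 10730 toprect [ 398. -270.] [49. 21.] ang8.2 med [ 0.386 -0.264]
px [319. 367.] h0.200 n 1589 toprect [ 447. -266.] [ 4. 41.] ang88.3 med [ 0.447 -0.266]
tcp [ 0.4476 -0.277   0.1228] yaw0.0 tilt [ 0.001 -0.001 -1.   ] shift [ -2.   -1.7 106.8]
```

View pics/w2.png

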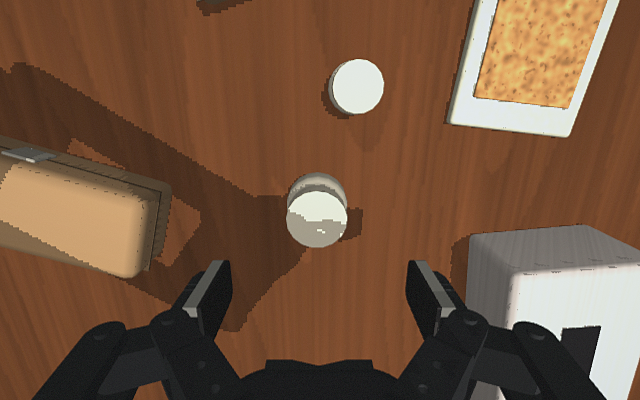

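The jar is at (317,212) in the wrist view, with the decoy clear of it at (357,86). Descending and gripping.

move_arm(deltas=[-0.003,-0.0015,0.015,0,0,0,0,0,0.015,0,0,0,0,0,0.015,0,0,0,0,0,0.015,0,0,0,0,0,0.015,0,0,0,0,0,0.014,0,0,0,0,0,0.01,0,0,0,0,0,0.005,0,0,0,0,0,0,0,0,0,0,0,0,0,0,0])

```text
t: 9.78
eef_pos: [0.4462, -0.2803, 0.0183]
tcp_rot: [2.22, 2.221, 0.0]
force: [0.9, -0.2, -0.0]
finger_gap: 0.998
gripper_force: 0.0
```

move_arm(deltas=[0,0,0,0,0,0,0,0,0,0,0,0,0,0,0,0,0,0,0,0,0,0,0,0,0,0,0,0,0,0,0,0,0,0,0,0,0,0,0,0,0,0,0,0,0,0,0,0,0,0,0,0,0,0,0,0,0,0,0,0], grip=0)

```text
t: 10.62
eef_pos: [0.446, -0.2804, 0.0186]
tcp_rot: [2.221, 2.22, 0.0]
force: [-1.8, 2.0, 6.9]
finger_gap: 0.556
gripper_force: 29.9
```

move_arm(deltas=[0,0,-0.01,0,0,0,0,0,-0.02,0,0,0,0,0,-0.02,0,0,0,0,0,-0.02,0,0,0,0,0,-0.02,0,0,0,0,0,-0.02,0,0,0,0,0,0,0,0,0,0,0,0,0,0,0])

```text
t: 11.28
eef_pos: [0.4465, -0.2808, 0.1292]
tcp_rot: [2.219, 2.219, 0.001]
force: [-0.1, -0.1, -1.9]
finger_gap: 0.556
gripper_force: 30.7
```

```bash
python3 - <<'E'
from seg import *
im,d,K,T=cam("wrist"); W=cloud(d,K,T); segs(W,lo=.06,box=((.3,.8),(-.5,.3)))
rel(.6075,-.159,.12)
E
```

```text
px [414. 309.] h0.198 n 46704 toprect [ 446. -277.] [122.  32.] ang0.6 med [ 0.428 -0.268]
tcp [ 0.4456 -0.2801  0.1276] yaw-0.0 tilt [ 0.001 -0.001 -1.   ] shift [121.1 161.9   7.6]
```

move_arm(deltas=[0.0121,0.0162,0,0,0,0,0.0121,0.0162,0,0,0,0,0.0121,0.0162,0,0,0,0,0.0121,0.0162,0,0,0,0,0.0121,0.0162,0,0,0,0,0.0121,0.0162,0,0,0,0,0.0121,0.0162,0,0,0,0,0.0121,0.0162,0,0,0,0,0.0121,0.0162,0,0,0,0,0.0121,0.0162,0,0,0,0])

```text
t: 12.17
eef_pos: [0.607, -0.1578, 0.125]
tcp_rot: [-2.219, -2.219, 0.002]
force: [0.9, -0.7, -1.6]
finger_gap: 0.557
gripper_force: 30.7
```

move_arm(deltas=[0,0,0.02,0,0,0,0,0,0.02,0,0,0,0,0,0.015,0,0,0,0,0,0,0,0,0,0,0,0,0,0,0,0,0,0,0,0,0])

```text
t: 12.67
eef_pos: [0.6074, -0.159, 0.0723]
tcp_rot: [-2.221, -2.221, 0.0]
force: [0.4, 0.2, -1.0]
finger_gap: 0.561
gripper_force: 30.8
```

```bash
python3 - <<'E'
from seg import *
im,d,K,T=cam("wrist"); W=cloud(d,K,T); save("w3",im)
im,d,K,T=cam("scene"); save("s3",cv2.resize(im[170:300,240:440],(800,520),interpolation=cv2.INTER_CUBIC))
rel(.6075,-.159,.033)
E
```

```text
tcp [ 0.6083 -0.1594  0.0737] yaw-0.0 tilt [ 0.002 -0.001 -1.   ] shift [ 0.4 -0.9 40.7]
```

View pics/w3.png

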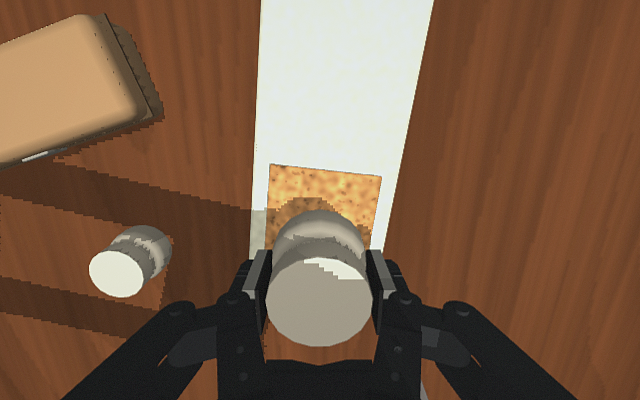

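The jar is upright in the grip at (320,290), above the square coaster. Lowering it 40 mm.

move_arm(deltas=[0,0,0.01,0,0,0,0,0,0.01,0,0,0,0,0,0.009,0,0,0,0,0,0.005,0,0,0,0,0,0.003,0,0,0,0,0,0.002,0,0,0,0,0,0.001,0,0,0,0,0,0.0005,0,0,0,0,0,0,0,0,0,0,0,0,0,0,0])

```text
t: 13.6
eef_pos: [0.6079, -0.1591, 0.0336]
tcp_rot: [2.221, 2.221, 0.0]
force: [-6.8, 2.0, 13.4]
finger_gap: 0.562
gripper_force: 34.1
```

move_arm(deltas=[0,0,0,0,0,0,0,0,0,0,0,0,0,0,0,0,0,0])

```text
t: 13.85
eef_pos: [0.6079, -0.1591, 0.0335]
tcp_rot: [2.221, 2.221, 0.0]
force: [-6.5, 2.3, 12.8]
finger_gap: 0.556
gripper_force: 34.1
```

move_arm(deltas=[0,0,-0.0005,0,0,0,0,0,0,0,0,0,0,0,0,0,0,0,0,0,0,0,0,0,0,0,0,0,0,0,0,0,0,0,0,0,0,0,0,0,0,0,0,0,0,0,0,0,0,0,0,0,0,0], grip=1)

```text
t: 14.6
eef_pos: [0.6075, -0.159, 0.0322]
tcp_rot: [-2.221, -2.221, 0.0]
force: [-0.3, -0.6, -0.3]
finger_gap: 1.001
gripper_force: 0.0
```

move_arm(deltas=[0,0,-0.01,0,0,0,0,0,-0.02,0,0,0,0,0,-0.02,0,0,0,0,0,-0.02,0,0,0,0,0,-0.03,0,0,0,0,0,-0.03,0,0,0,0.02,0,-0.02,0,0,0,0.02,-0.02,0,0,0,0,0.02,-0.03,0,0,0,0,0.02,-0.03,0,0,0,0])

```text
t: 15.43
eef_pos: [0.5272, -0.0784, 0.1837]
tcp_rot: [2.22, 2.22, 0.002]
force: [0.0, 0.2, 1.0]
finger_gap: 1.0
gripper_force: 0.0
```

move_arm(deltas=[0,-0.034,0,0,0,0,0,-0.034,0,0,0,0,0,-0.033,0,0,0,0,0,0,0,0,0,0,0,0,0,0,0,0])

```text
t: 15.85
eef_pos: [0.4255, -0.0789, 0.1831]
tcp_rot: [2.221, 2.22, 0.001]
force: [1.0, -0.8, 1.3]
finger_gap: 1.002
gripper_force: 0.0
```

```bash
python3 - <<'E'
from seg import *
im,d,K,T=cam("wrist"); W=cloud(d,K,T); segs(W,lo=.0135,box=((.3,.8),(-.5,.3)))
im,d,K,T=cam("side"); W=cloud(d,K,T); segs(W,lo=.013,box=((.3,.8),(-.3,.3)))
rel(.429,-.081,.12,-72.6)
E
```

```text
px [322. 185.] h0.043 n 8736 toprect [427. -81.] [148.  55.] ang17.7 med [ 0.43  -0.079]
px [486. 253.] h0.068 n 4909 toprect [ 607. -158.] [46. 46.] ang1.2 med [ 0.606 -0.157]
px [361. 274.] h0.041 n 1170 toprect [ 473. -186.] [35. 35.] ang54.3 med [ 0.473 -0.184]
px [230. 277.] h0.200 n 98 toprect [382. -78.] [ 1. 20.] ang0.6 med [ 0.383 -0.078]
px [407. 277.] h0.200 n 94 toprect [468. -78.] [20.  1.] ang89.4 med [ 0.468 -0.078]
px [224. 337.] h0.051 n 391 toprect [ 314. -270.] [ 8. 24.] ang22.5 med [ 0.314 -0.265]
px [486. 392.] h0.074 n 476 toprect [ 613. -313.] [37.  8.] ang3.9 med [ 0.615 -0.313]
px [348. 120.] h0.132 n 85 toprect [641. 135.] [27. 20.] ang62.7 med [0.639 0.133]
px [269. 146.] h0.039 n 466 toprect [441. 252.] [91. 48.] ang22.3 med [0.439 0.251]
px [343. 140.] h0.072 n 28 toprect [625. 122.] [5. 7.] ang18.6 med [0.625 0.122]
px [354. 151.] h0.019 n 101 toprect [652. 102.] [90. 35.] ang25.8 med [0.65  0.103]
px [368. 164.] h0.016 n 38 toprect [654.  32.] [50. 38.] ang54.0 med [0.657 0.038]
px [358. 177.] h0.017 n 169 toprect [569. -24.] [214.  75.] ang54.3 med [0.597 0.008]
px [398. 210.] h0.069 n 1027 toprect [ 607. -163.] [48. 44.] ang1.7 med [ 0.607 -0.163]
px [374. 193.] h0.017 n 38 toprect [595. -59.] [32. 50.] ang2.3 med [ 0.602 -0.069]
px [325. 221.] h0.046 n 1279 toprect [427. -86.] [147.  54.] ang18.0 med [ 0.425 -0.087]
px [365. 240.] h0.043 n 250 toprect [ 474. -190.] [35. 34.] ang14.4 med [ 0.473 -0.19 ]
px [329. 294.] h0.059 n 84 toprect [ 308. -283.] [15. 34.] ang0.4 med [ 0.305 -0.282]
tcp [ 0.4275 -0.0792  0.1835] yaw-0.0 tilt [ 0.003 -0.001 -1.   ] shift [-1.7  1.4 63.5] turn about tool z (rad) 1.267
```

Jar is centred on the square coaster at (0.607, -0.158). Turning to line up with the long case, whose length is at 17.6°.

move_arm(deltas=[-0.002,0,0,0,0,0.11,0,0,0,0,0,0.12,0,0,0,0,0,0.12,0,0,0,0,0,0.12,0,0,0,0,0,0.12,0,0,0,0,0,0.12,0,0,0,0,0,0.12,0,0,0,0,0,0.12,0,0,0,0,0,0.12,0,0,0,0,0,0.12])

```text
t: 16.78
eef_pos: [0.4278, -0.0812, 0.1828]
tcp_rot: [3.086, 0.586, 0.0]
force: [0.0, 0.2, -0.2]
finger_gap: 1.001
gripper_force: 0.0
```

move_arm(deltas=[0,0,0.02,0,0,0.074,0,0,0.02,0,0,0,0,0,0.02,0,0,0,0,0,0.02,0,0,0,0,0,0,0,0,0,0,0,0,0,0,0])

```text
t: 17.28
eef_pos: [0.4264, -0.0808, 0.1017]
tcp_rot: [-3.103, -0.48, 0.004]
force: [1.3, 0.1, 0.4]
finger_gap: 1.0
gripper_force: 0.0
```

```bash
python3 - <<'E'
from seg import *
im,d,K,T=cam("wrist"); W=cloud(d,K,T); segs(W,lo=.02,box=((.3,.8),(-.5,.3)));save("w4",im)
rel(.4275,-.081,.009,-72.4); print(arm.sense()["joint_positions"].round(2))
E
```

```text
px [533.  11.] h0.067 n 2054 toprect [ 587. -165.] [ 4. 23.] ang14.5 med [ 0.586 -0.164]
px [322. 200.] h0.043 n 14986 toprect [428. -82.] [147.  54.] ang17.4 med [ 0.44  -0.079]
px [478. 196.] h0.041 n 2480 toprect [ 474. -186.] [35. 36.] ang46.7 med [ 0.474 -0.185]
px [321. 356.] h0.191 n 36455 toprect [441. -76.] [ 12. 145.] ang17.8 med [ 0.438 -0.075]
tcp [ 0.4273 -0.0811  0.103 ] yaw-72.4 tilt [-0.  0. -1.] shift [ 0.2 -0.  94. ] turn about tool z (rad) -0.000
[-0.31 -0.23  2.08  0.    1.3   0.96]
```

View pics/w4.png

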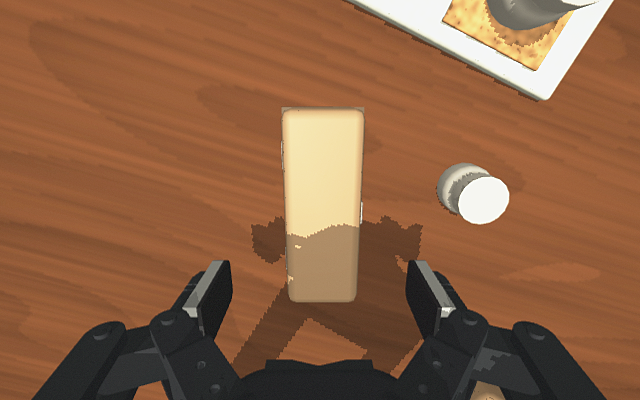

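The long case lies between the fingers in the wrist view (282–365, 107–302), with the clasp at (362,215). Descending and gripping.

move_arm(deltas=[0,-0.0005,0.015,0,0,0,0,0,0.015,0,0,0,0,0,0.015,0,0,0,0,0,0.015,0,0,0,0,0,0.015,0,0,0,0,0,0.01,0,0,0,0,0,0.006,0,0,0,0,0,0.002,0,0,0,0,0,0,0,0,0,0,0,0,0,0,0])

```text
t: 18.17
eef_pos: [0.4271, -0.0807, 0.0102]
tcp_rot: [3.104, 0.48, 0.002]
force: [0.2, 0.0, -0.6]
finger_gap: 1.0
gripper_force: 0.0
```

move_arm(deltas=[0,0,0,0,0,0,0,0,0,0,0,0,0,0,0,0,0,0,0,0,0,0,0,0,0,0,0,0,0,0,0,0,0,0,0,0,0,0,0,0,0,0,0,0,0,0,0,0,0,0,0,0,0,0,0,0,0,0,0,0], grip=0)

```text
t: 19.0
eef_pos: [0.427, -0.0808, 0.0101]
tcp_rot: [3.104, 0.48, 0.002]
force: [-0.4, -0.3, 5.6]
finger_gap: 0.65
gripper_force: 32.8
```

move_arm(deltas=[0,0,-0.01,0,0,0,0,0,-0.02,0,0,0,0,0,-0.02,0,0,0,0,0,-0.02,0,0,0,0,0,-0.03,0,0,0,0,0,-0.02,0,0,0,0,0,-0.01,0,0,0,0,0,0,0,0,0])

```text
t: 19.67
eef_pos: [0.428, -0.081, 0.1422]
tcp_rot: [3.103, 0.48, 0.007]
force: [-0.5, -1.0, -0.8]
finger_gap: 0.652
gripper_force: 32.4
```

```bash
python3 - <<'E'
from seg import *
im,d,K,T=cam("wrist"); save("w5",im)
rel(.6245,-.0105,.14,-6.6); print(arm.sense()["joint_positions"].round(2))
E
```

```text
tcp [ 0.427  -0.0807  0.1401] yaw-72.4 tilt [ 0.002 -0.001 -1.   ] shift [209.5  -7.3   0.5] turn about tool z (rad) -1.149
[-0.3  -0.27  2.04  0.    1.37  0.96]
```

View pics/w5.png

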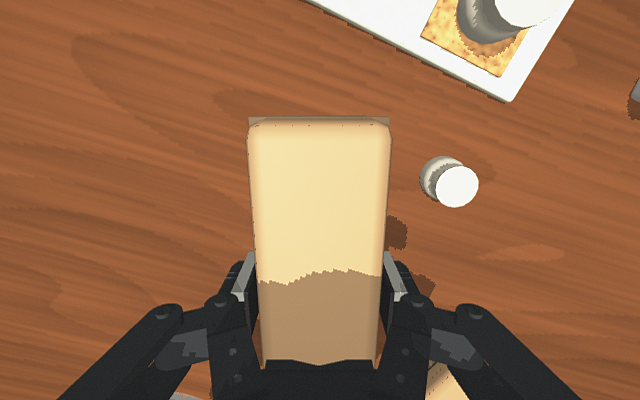

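The case is gripped straight and square (250–390, 118–365). Turning it by -1.15 rad, then carrying it over the board.

move_arm(deltas=[0,0,0,0,0,-0.115,0,0,0,0,0,-0.115,0,0,0,0,0,-0.115,0,0,0,0,0,-0.115,0,0,0,0,0,-0.115,0,0,0,0,0,-0.115,0,0,0,0,0,-0.115,0,0,0,0,0,-0.115,0,0,0,0,0,-0.115,0,0,0,0,0,-0.115])

```text
t: 20.55
eef_pos: [0.4248, -0.08, 0.1368]
tcp_rot: [-2.336, -2.096, 0.003]
force: [-0.2, -0.0, -1.2]
finger_gap: 0.65
gripper_force: 32.3
```

move_arm(deltas=[0.0092,0.0188,0,0,0,0,0.0092,0.0188,0,0,0,0,0.0092,0.0188,0,0,0,0,0.0092,0.0188,0,0,0,0,0.0092,0.0188,0,0,0,0,0.0092,0.0188,0,0,0,0,0.0092,0.0188,0,0,0,0,0.0092,0.0188,0,0,0,0,0.0092,0.0188,0,0,0,0,0.0092,0.0188,0,0,0,0])

```text
t: 21.38
eef_pos: [0.6229, -0.0099, 0.136]
tcp_rot: [-2.342, -2.089, 0.005]
force: [-0.1, -0.3, -0.8]
finger_gap: 0.654
gripper_force: 32.4
```

move_arm(deltas=[0,0,0,0,0,0,0,0,0,0,0,0,0,0,0,0,0,0])

```text
t: 21.63
eef_pos: [0.622, -0.0105, 0.137]
tcp_rot: [-2.342, -2.09, 0.004]
force: [-0.3, 0.2, -0.4]
finger_gap: 0.652
gripper_force: 32.7
```

```bash
python3 - <<'E'
from seg import *
im,d,K,T=cam("wrist"); save("w6",im); W=cloud(d,K,T); segs(W,lo=.0135,box=((.5,.8),(-.3,.25)))
rel(.6245,-.0105,.022,-6.6)
m=(W[...,2]<.045)&(W[...,2]>.0)
E
```

```text
px [323.  26.] h0.095 n 5148 toprect [638. 119.] [ 4. 22.] ang84.0 med [0.638 0.118]
px [319. 258.] h0.198 n 44960 toprect [622.  -9.] [ 28. 122.] ang83.4 med [ 0.649 -0.005]
tcp [ 0.6221 -0.0107  0.1376] yaw-6.5 tilt [-0.003  0.    -1.   ] shift [  0.5   2.7 115.6] turn about tool z (rad) 0.001
```

View pics/w6.png

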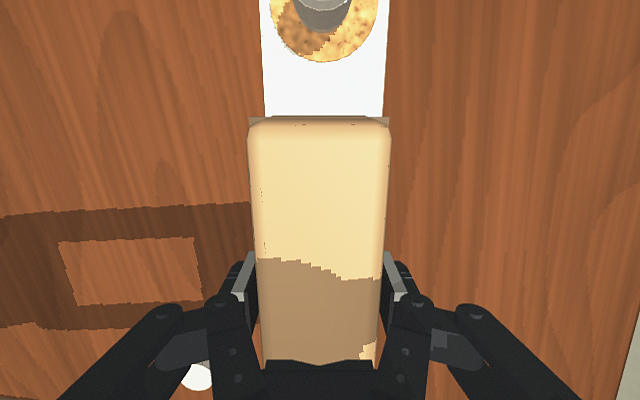

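The case is in line with the board and above it; the round coaster shows at (323,30). Lowering.

move_arm(deltas=[0.0003,0.0025,0.02,0,0,0,0,0,0.02,0,0,0,0,0,0.02,0,0,0,0,0,0.02,0,0,0,0,0,0.015,0,0,0,0,0,0.01,0,0,0,0,0,0.005,0,0,0,0,0,0.002,0,0,0,0,0,0,0,0,0,0,0,0,0,0,0])

```text
t: 22.52
eef_pos: [0.6269, -0.0106, 0.0285]
tcp_rot: [2.343, 2.09, 0.002]
force: [-0.3, 0.1, -1.1]
finger_gap: 0.654
gripper_force: 32.7
```

move_arm(deltas=[0,0,0.002,0,0,0,0,0,0.001,0,0,0,0,0,0,0,0,0,0,0,0,0,0,0])

```text
t: 22.85
eef_pos: [0.6263, -0.0105, 0.0245]
tcp_rot: [2.344, 2.091, 0.0]
force: [0.2, 0.4, -1.1]
finger_gap: 0.648
gripper_force: 32.7
```

move_arm(deltas=[0,-0.0015,0.001,0,0,0,0,0,0.001,0,0,0,0,0,0.0005,0,0,0,0,0,0,0,0,0,0,0,0,0,0,0])

```text
t: 23.27
eef_pos: [0.6247, -0.0103, 0.0222]
tcp_rot: [2.344, 2.091, 0.0]
force: [-2.9, 0.3, 3.9]
finger_gap: 0.655
gripper_force: 33.3
```

Contact, about 5 N of upward load. Releasing, rising clear and looking.

move_arm(deltas=[0,0,0,0,0,0,0,0,0,0,0,0,0,0,0,0,0,0,0,0,0,0,0,0,0,0,0,0,0,0,0,0,0,0,0,0,0,0,0,0,0,0,0,0,0,0,0,0], grip=1)

```text
t: 23.93
eef_pos: [0.6246, -0.0103, 0.0218]
tcp_rot: [2.344, 2.091, 0.0]
force: [-0.4, 0.5, 0.0]
finger_gap: 1.0
gripper_force: 0.0
```

move_arm(deltas=[0,0,-0.01,0,0,0,0,0,-0.02,0,0,0,0,0,-0.02,0,0,0,0,0,-0.03,0,0,0,0,0,-0.03,0,0,0,0,0,-0.03,0,0,0,0,0,-0.03,0,0,0,0,0,-0.01,0,0,0,0,0,0,0,0,0,0,0,0,0,0,0])

```text
t: 24.77
eef_pos: [0.6249, -0.0103, 0.2022]
tcp_rot: [2.344, 2.091, 0.001]
force: [0.2, 0.3, -0.8]
finger_gap: 1.004
gripper_force: 0.0
```

```bash
python3 - <<'E'
from seg import *
im,d,K,T=cam("wrist"); save("w7",im); W=cloud(d,K,T); segs(W,lo=.0135,box=((.38,.8),(-.3,.3)))
im,d,K,T=cam("side"); W=cloud(d,K,T); segs(W,lo=.02,box=((.35,.8),(-.3,.3)))
rel(.443,.256,.15,-68.2)
E
```

```text
px [319.  30.] h0.127 n 4881 toprect [639. 126.] [ 8. 18.] ang83.5 med [0.638 0.126]
px [318. 174.] h0.055 n 8174 toprect [624.  -9.] [148.  55.] ang83.4 med [0.625 0.   ]
px [318. 296.] h0.067 n 3639 toprect [ 608. -159.] [46. 45.] ang55.3 med [ 0.608 -0.157]
px [225. 326.] h0.041 n 347 toprect [ 484. -191.] [31. 13.] ang59.1 med [ 0.484 -0.189]
px [346. 133.] h0.131 n 430 toprect [640. 133.] [24. 22.] ang41.2 med [0.639 0.132]
px [269. 146.] h0.039 n 416 toprect [441. 253.] [86. 48.] ang20.0 med [0.44  0.251]
px [372. 173.] h0.057 n 1074 toprect [624. -14.] [147.  55.] ang83.8 med [ 0.622 -0.018]
px [401. 207.] h0.070 n 446 toprect [ 608. -163.] [46. 45.] ang15.5 med [ 0.607 -0.163]
px [365. 239.] h0.044 n 202 toprect [ 473. -189.] [35. 35.] ang10.2 med [ 0.473 -0.19 ]
tcp [ 0.6234 -0.0102  0.1995] yaw-6.5 tilt [-0.003  0.    -1.   ] shift [ 243.9 -209.4   50.2] turn about tool z (rad) 1.076
```

Long case is at (0.624, -0.009), 83.4°, flat with its top at 0.055. Now the short case.

move_arm(deltas=[0.0244,-0.0209,0,0,0,0,0.0244,-0.0209,0,0,0,0,0.0244,-0.0209,0,0,0,0,0.0244,-0.0209,0,0,0,0,0.0244,-0.0209,0,0,0,0,0.0244,-0.0209,0,0,0,0,0.0244,-0.0209,0,0,0,0,0.0244,-0.0209,0,0,0,0,0.0244,-0.0209,0,0,0,0,0.0244,-0.0209,0,0,0,0])

```text
t: 25.7
eef_pos: [0.4424, 0.2564, 0.1993]
tcp_rot: [-2.344, -2.09, 0.006]
force: [0.6, 0.5, -1.0]
finger_gap: 1.003
gripper_force: 0.0
```

move_arm(deltas=[0,0,0.01,0,0,0.107,0,0,0.01,0,0,0.107,0,0,0.01,0,0,0.107,0,0,0.01,0,0,0.107,0,0,0.01,0,0,0.107,0,0,0.01,0,0,0.107,0,0,0.01,0,0,0.107,0,0,0.01,0,0,0.107,0,0,0.01,0,0,0.107,0,0,0.01,0,0,0.107])

```text
t: 26.53
eef_pos: [0.443, 0.2551, 0.0988]
tcp_rot: [3.084, 0.595, -0.007]
force: [0.2, 0.2, 0.1]
finger_gap: 1.004
gripper_force: 0.0
```

move_arm(deltas=[0,0,0,0,0,0,0,0,0,0,0,0,0,0,0,0,0,0])

```text
t: 26.78
eef_pos: [0.4442, 0.2557, 0.1012]
tcp_rot: [3.082, 0.609, -0.002]
force: [0.1, -0.5, -0.3]
finger_gap: 0.998
gripper_force: 0.0
```

```bash
python3 - <<'E'
from seg import *
im,d,K,T=cam("wrist"); save("w8",im); W=cloud(d,K,T); segs(W,lo=.015,box=((.3,.8),(-.3,.4)))
rel(.443,.256,.005,-68.2)
E
```

```text
px [607.  21.] h0.058 n 2721 toprect [623. 146.] [18.  4.] ang59.3 med [0.624 0.149]
px [565.   8.] h0.016 n 47 toprect [631. 160.] [4. 9.] ang11.3 med [0.631 0.161]
px [551.  26.] h0.017 n 36 toprect [620. 163.] [5. 9.] ang48.0 med [0.618 0.163]
px [557.  39.] h0.016 n 46 toprect [615. 154.] [ 5. 13.] ang12.9 med [0.614 0.155]
px [568.  52.] h0.016 n 53 toprect [610. 143.] [6. 8.] ang49.5 med [0.61  0.143]
px [317. 209.] h0.037 n 7734 toprect [442. 257.] [88. 49.] ang21.5 med [0.447 0.258]
px [319. 355.] h0.191 n 35979 toprect [457. 262.] [ 12. 145.] ang22.5 med [0.455 0.261]
tcp [0.4446 0.2558 0.1018] yaw-67.7 tilt [-0. -0. -1.] shift [-1.4 -0.8 96.8] turn about tool z (rad) 0.009
```

View pics/w8.png

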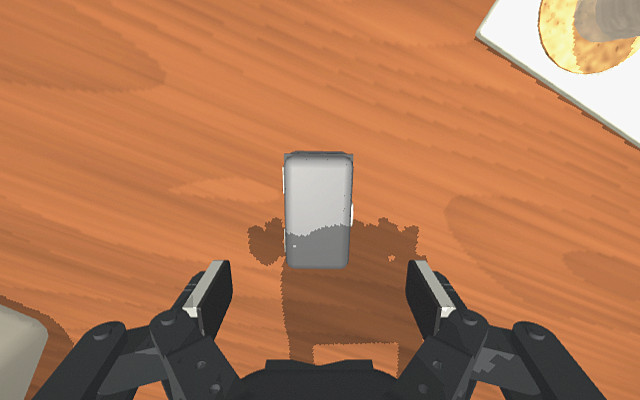

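The short case sits between the fingers (284–353, 152–268). Descending with a small correction, then gripping.

move_arm(deltas=[-0.0015,-0.0015,0.015,0,0,0.012,0,0,0.015,0,0,0,0,0,0.015,0,0,0,0,0,0.015,0,0,0,0,0,0.015,0,0,0,0,0,0.01,0,0,0,0,0,0.007,0,0,0,0,0,0.003,0,0,0,0,0,0,0,0,0,0,0,0,0,0,0])

```text
t: 27.67
eef_pos: [0.4433, 0.2569, 0.0074]
tcp_rot: [-3.086, -0.586, -0.001]
force: [0.8, 1.5, -0.5]
finger_gap: 0.999
gripper_force: 0.0
```

move_arm(deltas=[0,0,0,0,0,0,0,0,0,0,0,0,0,0,0,0,0,0,0,0,0,0,0,0,0,0,0,0,0,0,0,0,0,0,0,0,0,0,0,0,0,0,0,0,0,0,0,0,0,0,0,0,0,0,0,0,0,0,0,0], grip=0)

```text
t: 28.5
eef_pos: [0.4434, 0.257, 0.0075]
tcp_rot: [-3.086, -0.585, -0.002]
force: [-1.2, -0.2, 5.0]
finger_gap: 0.58
gripper_force: 32.4
```

move_arm(deltas=[0,0,-0.01,0,0,0,0,0,-0.02,0,0,0,0,0,-0.03,0,0,0,0,0,-0.03,0,0,0,0,0,-0.03,0,0,0,0,0,-0.03,0,0,0,0,0,-0.03,0,0,0,0,0,0,0,0,0])

```text
t: 29.17
eef_pos: [0.4458, 0.2581, 0.1946]
tcp_rot: [-3.084, -0.585, -0.016]
force: [0.8, 0.2, 0.2]
finger_gap: 0.582
gripper_force: 31.8
```

```bash
python3 - <<'E'
from seg import *
rel(.6245,-.0095,.186,-6.6)
E
```

```text
tcp [0.4458 0.2581 0.1946] yaw-68.5 tilt [ 0.009  0.004 -1.   ] shift [ 68.2 314.5   9.1] turn about tool z (rad) -1.081
```

move_arm(deltas=[0,0,0,0,0,-0.108,0,0,0,0,0,-0.108,0,0,0,0,0,-0.108,0,0,0,0,0,-0.108,0,0,0,0,0,-0.108,0,0,0,0,0,-0.108,0,0,0,0,0,-0.108,0,0,0,0,0,-0.108,0,0,0,0,0,-0.108,0,0,0,0,0,-0.108])

```text
t: 30.0
eef_pos: [0.4423, 0.2565, 0.1865]
tcp_rot: [-2.341, -2.095, 0.001]
force: [0.3, -0.3, -1.1]
finger_gap: 0.579
gripper_force: 31.7
```

move_arm(deltas=[-0.0244,0.021,0,0,0,0,-0.0244,0.021,0,0,0,0,-0.0244,0.021,0,0,0,0,-0.0244,0.021,0,0,0,0,-0.0244,0.021,0,0,0,0,-0.0244,0.021,0,0,0,0,-0.0244,0.021,0,0,0,0,-0.0244,0.021,0,0,0,0,-0.0244,0.021,0,0,0,0,-0.0244,0.021,0,0,0,0])

```text
t: 30.83
eef_pos: [0.6233, -0.0114, 0.1865]
tcp_rot: [-2.346, -2.088, 0.001]
force: [0.3, 0.3, -0.9]
finger_gap: 0.58
gripper_force: 31.7
```

move_arm(deltas=[0,0,0.02,0,0,0,0,0,0.02,0,0,0,0,0,0.02,0,0,0,0,0,0.015,0,0,0,0,0,0,0,0,0,0,0,0,0,0,0,0,0,0,0,0,0])

```text
t: 31.42
eef_pos: [0.6235, -0.0099, 0.1129]
tcp_rot: [2.346, 2.089, 0.001]
force: [0.4, 0.5, -0.3]
finger_gap: 0.578
gripper_force: 31.8
```

```bash
python3 - <<'E'
from seg import *
im,d,K,T=cam("wrist"); save("w9",im)
rel(.6245,-.0097,.0625,-6.6)
E
```

```text
tcp [ 0.624  -0.01    0.1135] yaw-6.6 tilt [ 0.002 -0.    -1.   ] shift [ 0.3  0.3 51. ] turn about tool z (rad) -0.001
```

View pics/w9.png

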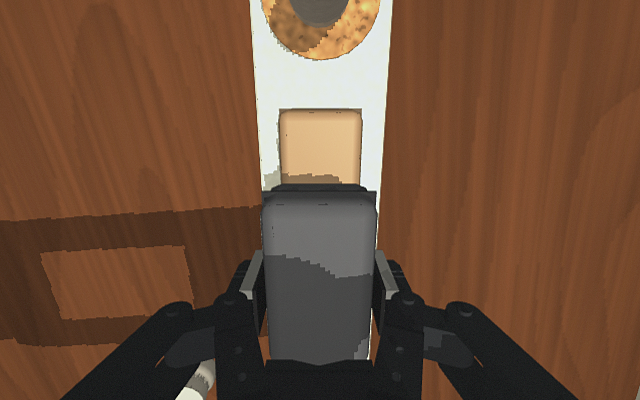

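The short case (262–377, 192–360) is lined up over the long one (278–362). Lowering to just above contact.

move_arm(deltas=[0,0,0.012,0,0,0,0,0,0.012,0,0,0,0,0,0.01,0,0,0,0,0,0.008,0,0,0,0,0,0.004,0,0,0,0,0,0.003,0,0,0,0,0,0,0,0,0,0,0,0,0,0,0,0,0,0,0,0,0])

```text
t: 32.22
eef_pos: [0.6235, -0.01, 0.0631]
tcp_rot: [2.346, 2.089, 0.001]
force: [-0.6, 0.2, -1.5]
finger_gap: 0.581
gripper_force: 31.8
```

move_arm(deltas=[0,0,0.0015,0,0,0,0,0,0,0,0,0,0,0,0,0,0,0])

```text
t: 32.47
eef_pos: [0.6235, -0.01, 0.0616]
tcp_rot: [2.346, 2.088, 0.001]
force: [0.4, 0.2, 0.3]
finger_gap: 0.58
gripper_force: 31.9
```

move_arm(deltas=[0,0,0.0005,0,0,0,0,0,0,0,0,0,0,0,0,0,0,0])

```text
t: 32.72
eef_pos: [0.6235, -0.01, 0.0616]
tcp_rot: [2.346, 2.089, 0.001]
force: [-1.6, 0.2, 5.9]
finger_gap: 0.58
gripper_force: 32.5
```

move_arm(deltas=[0,0,0,0,0,0,0,0,0,0,0,0,0,0,0,0,0,0,0,0,0,0,0,0,0,0,0,0,0,0,0,0,0,0,0,0,0,0,0,0,0,0,0,0,0,0,0,0], grip=0.9)

```text
t: 33.38
eef_pos: [0.6231, -0.0099, 0.0608]
tcp_rot: [-2.346, -2.089, 0.0]
force: [-0.3, -0.6, -1.0]
finger_gap: 0.895
gripper_force: 0.0
```

move_arm(deltas=[0,0,-0.01,0,0,0,0,0,-0.02,0,0,0,0,0,-0.02,0,0,0,0,0,-0.03,0,0,0,0,0,-0.03,0,0,0,0,0,-0.03,0,0,0,0,0,-0.03,0,0,0,0,0,0,0,0,0,0,0,0,0,0,0,0,0,0,0,0,0])

```text
t: 34.22
eef_pos: [0.6231, -0.0099, 0.231]
tcp_rot: [2.346, 2.089, 0.0]
force: [0.3, -0.0, -0.8]
finger_gap: 0.9
gripper_force: 0.0
```

```bash
python3 - <<'E'
from seg import *
im,d,K,T=cam("wrist"); W=cloud(d,K,T); segs(W,lo=.0135,box=((.38,.8),(-.3,.3)))
W[W[...,2]>.07]=np.nan; print("below .07");segs(W,lo=.04,box=((.55,.7),(-.11,.09)))
im,d,K,T=cam("side"); W=cloud(d,K,T); segs(W,lo=.02,box=((.35,.8),(-.6,.45)))
im,d,K,T=cam("scene"); save("s9",cv2.resize(im[140:380,200:500],(750,600),interpolation=cv2.INTER_CUBIC))
E
```

```text
px [320.  32.] h0.130 n 4614 toprect [640. 129.] [13. 23.] ang83.1 med [0.639 0.131]
px [319. 169.] h0.091 n 7012 toprect [623. -10.] [87. 49.] ang83.6 med [ 0.623 -0.006]
px [320. 282.] h0.068 n 3103 toprect [ 608. -158.] [46. 44.] ang83.6 med [ 0.608 -0.157]
px [237. 312.] h0.040 n 82 toprect [ 487. -193.] [21.  3.] ang60.6 med [ 0.488 -0.192]
below .07
px [320. 121.] h0.065 n 1857 toprect [628.  34.] [ 1. 39.] ang83.7 med [0.628 0.034]
px [345. 170.] h0.050 n 34 toprect [653.  -6.] [27.  2.] ang85.2 med [ 0.653 -0.007]
px [321. 232.] h0.055 n 481 toprect [617. -74.] [17. 54.] ang88.6 med [ 0.617 -0.074]
px [306.  95.] h0.140 n 644 toprect [637. 363.] [40. 40.] ang39.5 med [0.638 0.361]
px [346. 133.] h0.131 n 426 toprect [640. 133.] [24. 20.] ang54.9 med [0.639 0.131]
px [372. 171.] h0.092 n 1256 toprect [622. -16.] [91. 49.] ang82.4 med [ 0.621 -0.016]
px [401. 207.] h0.070 n 444 toprect [ 607. -163.] [47. 45.] ang37.6 med [ 0.607 -0.163]
px [492. 272.] h0.078 n 5630 toprect [ 650. -421.] [110. 218.] ang5.7 med [ 0.649 -0.431]
px [365. 239.] h0.044 n 210 toprect [ 474. -189.] [35. 34.] ang7.0 med [ 0.473 -0.19 ]
px [466. 395.] h0.072 n 144 toprect [ 399. -595.] [10. 50.] ang81.5 med [ 0.399 -0.594]
```

View pics/s9.png

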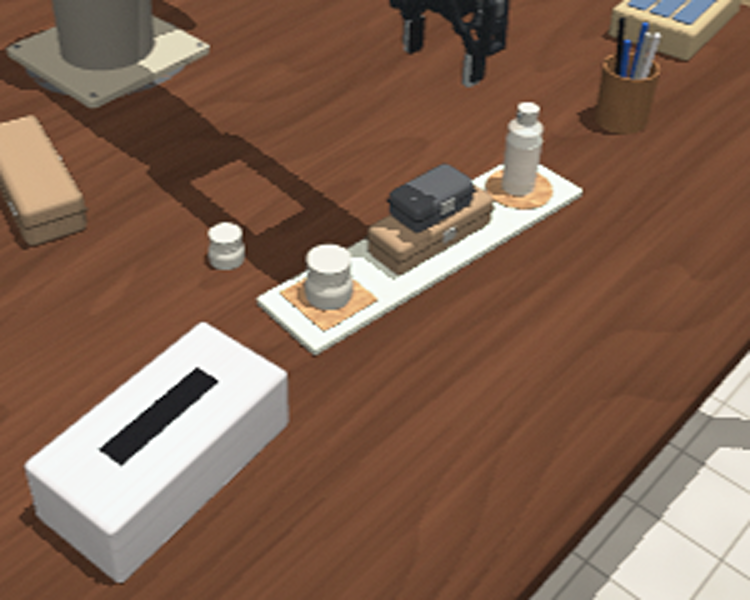

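The picture shows the bottle centred on the round coaster (520,180) and the jar centred on the square one (328,285). The short case sits centred on the long one between them (430,215), and the pen pot and tissue box haven't moved. Handing in.

```bash
python3 -c "
from rig import arm
print(arm.finish_job())"
```

```text
the job is handed in; nothing more can be done
None
```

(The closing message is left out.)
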